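Cull the bent bath-clamp bracket

ROBOT

A 7-joint arm with a two-finger parallel gripper is mounted at the origin on the work surface. World frame = base frame: x ahead of the robot, y to its left, z up, the work surface at z = 0. Lengths are in m, angles in rad, forces in N, time in s.
With the tool pointing down it reaches from about 0.4 to 0.85 m from the base axis. Payload 10.4 kg.
Tool frame: the origin (TCP) lies midway between the tips of the shut fingers; the grasp point (between the pads) lies 19 mm behind it (r.grasp_offset is the distance from the TCP to the grasp point, in m); x points along the fingers, y is the direction in which the jaws open and shut, and the axes are right-handed (so a half turn about x gives the same grasp; the last joint's range is limited). The gripper opens to 87 mm and grips with 3 to 60 N. Pads are 19 mm wide; open, the fingers measure 117 mm over their backs; the gripper's body (75 mm by 190 mm) begins 51 mm behind the grasp point.
Start: joints at [1.308, 0.332, -0.065, 1.46, 0.022, 1.35, -0.088], TCP at [0.148, -0.607, 0.187] pointing down, gripper open.
Joint ranges: [-2.6, 2.6], [-0.5, 2.12], [-1.47, 1.34], [0.16, 2.42], [-1.27, 4.41], [0.06, 2.06], [-2.6, 2.6]. Speed limits (rad/s): [2.22, 2.22, 2.79, 2.79, 3.14, 3.14, 3.14].

INTERFACE

Orientations are given as a unit quaternion [x, y, z, w].
In Python, from bench import r, vision, close_job gives the robot as it stands. The module is installed in compiled form; this text tells all that it offers.
- The arm moves only by the shell command python3 -m pendant 'ROWS' [OPENING] [FORCE]. ROWS is text: rows parted by semicolons, each of 6 numbers parted by spaces: the shift along the tool's x, y, z in units of 0.25 m (1.0 is 0.25 m), then the turn, a rotation vector about the tool's x, y, z in units of 1.5 rad (1.0 is 1.5 rad). A call has 1 to 8 rows; each row is the pose to reach, as a shift and turn from the pose commanded when the call began, along the tool's axes at that moment; what a row does not reach only later rows make up. A row lasts 1/10 s, in which the tool goes at most 50 mm and 8.59 degrees, less where a joint would pass 70% of its speed; a pose out of reach is approached as far as the arm can. A call with a number of a shift or a turn outside -1 to 1 is refused whole. A call with a gripper value outside its range is refused whole. OPENING is the gripper command: -1 is shut, 1 is fully open, values between are in proportion, set as the call begins (- or left out, the last holds). The fingers move at their own pace and stop on an object; FORCE is the grip in N (left out, the last holds). Time passes only in rows, so rows that repeat a pose let the fingers close. It gives the time, the measured TCP pose, the force and the opening at its end, in the units of the state.
- r.read_state(): the state, without advancing time (a new reading comes with each control period).
- vision.camera(name): name is "side" or "top"; returns (picture, depth): 384x512x3 uint8, blue, green, red; 384x512 float32, m along the optical axis (not along the pixel's ray), 0 where there is no reading.
- vision.get_calibration(name): a dict with "camera_matrix" (3x3 intrinsics, pixels), "k1" (the pictures are not rectified: a ray, as slopes to the right and down, at radius r is drawn at 1 + k1 r^2 times it, then the intrinsics apply), "rvec" (rotation vector, rad) and "tvec" (3), from world to camera coordinates, as OpenCV has them. Camera axes: x right, y down, z forward; pixel columns grow to the right and rows downward; lengths in m; the calibration is good to about 2 mm. A picture is of the moment at which its call begins. get_calibration takes no time and is no camera call.
- close_job(): hands the job in, once; it reports no verdict.
The state is a dict: "time": time; "joint_positions": joint angles; "joint_vel": joint speeds; "joint_torque": joint torques, N m; "ee_pos": TCP position; "eef_rot": TCP orientation; "ft_force": force on the tool from outside, world axes, zero at the start; "torque": the same for the moment, N m; "width": finger opening in m.
Only numpy, scipy, OpenCV 4.12 (cv2) and the standard library are available. Lean on these libraries where they do the work, as an engineer would, in place of code of your own. Each camera call takes 0.05 s, during which the arm holds its last target. There are 200 camera calls.

TASK

Three yellow L-shaped metal clamp brackets for the heating baths stand on the bench between two trays; two are sound, with a square corner, and one is sprung open, its upright plate leaning well outward. Pick the bent one out and stand it on its foot on the floor of the red reject tray, then let go; leave the two sound brackets standing where they are.

Things in the scene. Friction and masses are not known exactly. Their poses are not given: they have to be found in the camera images.
- bent_mid (a point): BENT bracket, loose, yellow metal, 110 g. Foot plate 75x30x5 mm flat on the bench; upright plate 65 long, 30 wide, 5 thick, from one end of the foot (heel), leaning 35 deg away from the foot, tip 55 up. Point: middle of the upright, 27 above the foot's underside. x: from heel along the foot (foot at x=+15..+90, tip at -20), y: across the 30 mm width (grip the two edges from above), z: up.
- good_a_mid (a point): First SOUND bracket, loose, to be left alone: same yellow metal and foot (75x30x5 mm), but its upright plate stands square to the foot, 65 mm tall. Point: middle of the upright, 32 mm above the foot's underside. x: from heel along the foot, y: across the 30 mm width, z: up.
- good_b_mid (a point): Second SOUND bracket, just like the first. To be left alone.
- reject_in (a point): Red reject tray, open on top, fixed: outside 200 (x) x 150 (y) x 35 mm high, walls 5 thick. Point: centre of its inner floor, 5 mm above the bench; x along its long side, y along its short side, z up. A white tray of this size, on the other side of the batch, holds two sound brackets already passed: not part of it.
Not all that is in view belongs to the job. What is shaped like the part that bears bent_mid but pink is not meant.

How it is judged:
At the end, for the whole second after the job is handed in: The bent bracket stands on its foot (upright within 10 degrees, its plate middle within 10 mm of its standing height above the tray's floor) inside the red tray's walls, and both sound brackets are within 20 mm of where they started (x of bent_mid in the frame of reject_in between -0.095 and 0.095 m and y of bent_mid in the frame of reject_in between -0.07 and 0.07 m and z of bent_mid in the frame of reject_in below 0.037 m and angle between bent_mid's own z axis and vertical below 0.18 rad and distance of each of good_a_mid, good_b_mid from where it was at the start of the episode below 0.02 m); the robot touches nothing.
It fails at once if a sound bracket is shifted or knocked over (moved more than 20 mm) (distance of any of good_a_mid, good_b_mid from where it was at the start of the episode above 0.02 m).
It also fails if it takes over 40 s, if anything falls off the work surface, if the arm or the gripper's body presses on something with over 40 N, if the wrist force passes 120 N, or if a joint passes its speed limit or range.

## Working session

There is one attempt and no reset: what is moved stays moved. The work goes in short steps, Python scripts to look and compute and a shell command to move; the robot and the scene stay as the last step left them, time stands still between calls to the robot, and variables do not carry over. Pictures are saved under pics/ and viewed, about 8 in all and at most 12, crops included, and the job is handed in when it is done.

```bash
mkdir -p pics; cat > h.py <<'E'
import numpy as np, cv2
from bench import r, vision, close_job
def cal(n):
    c=vision.get_calibration(n); R=cv2.Rodrigues(np.array(c["rvec"],float))[0]
    return np.array(c["camera_matrix"],float),float(c["k1"]),R,np.array(c["tvec"],float).ravel()
def rays(n,uv):
    K,k1,R,t=cal(n); uv=np.asarray(uv,float).reshape(-1,2)
    d=np.c_[(uv[:,0]-K[0,2])/K[0,0],(uv[:,1]-K[1,2])/K[1,1]]
    s=d.copy()
    for _ in range(20): s=d/(1+k1*(s**2).sum(1,keepdims=True))
    return np.c_[s,np.ones(len(s))],R,t
def pts(n,uv,z):   # z depth array -> world
    s,R,t=rays(n,uv); return (s*np.asarray(z).reshape(-1,1)-t)@R
def plane(n,uv,h):
    s,R,t=rays(n,uv); o=-R.T@t; d=s@R; return o+d*((h-o[2])/d[:,2])[:,None]
E
python3 - <<'E'
from h import *
for n in("top","side"):
    p,d=vision.camera(n); cv2.imwrite(f"pics/{n}0.png",p); np.save(f"{n}0.npy",d)
    K,k,R,t=cal(n); print(n,K[0,0],k,-R.T@t)
s=r.read_state();print(s)
E
```

```text
top 401.28368753245843 -0.05751071549993544 [0.50936767 0.0189123  1.04965398]
side 426.80611865639736 -0.1647425217439932 [0.45494077 0.87546794 0.83708287]
{'time': 0.1, 'joint_positions': array([ 1.30839911,  0.33278067, -0.06469336,  1.46088558,  0.02159561,
        1.34993716, -0.08848872]), 'joint_vel': array([ 0.0007927 , -0.00241048, -0.00098219, -0.00248716, -0.00012607,
        0.00020379,  0.00093797]), 'joint_torque': array([ 2.34984014e-03, -6.24547434e+01,  2.52540805e-02, -3.90719748e+01,
       -6.14085258e-02,  3.65556171e-02,  8.27238949e-06]), 'ee_pos': array([ 0.14833157, -0.60671168,  0.18643753]), 'eef_rot': array([-0.70195224, -0.08504519,  0.70210603, -0.08412778]), 'ft_force': array([ 0.46191139, -0.26945806, -0.18603789]), 'torque': array([-0.0140059 , -0.05897539, -0.01833326]), 'width': 0.08659547398468888}
```

View pics/top0.png

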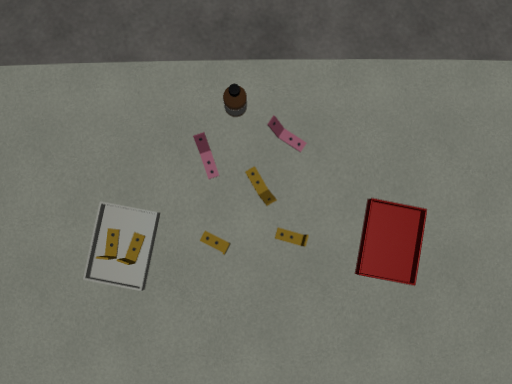

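View pics/side0.png

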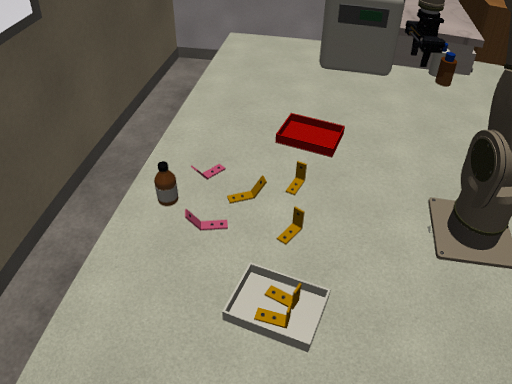

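The two pictures show three loose yellow brackets. In the top view they are at (261,186), (215,242) and (291,237). The first is longer in plan and its upright leans outward in the side view at (247,190), so it fits the bent one; the other two stand square. The pink ones at (205,156) and (287,133), and the two in the white tray, are not meant. The red tray is at (391,242).

```bash
cat > m.py <<'E'
from h import *
def yellow(p):
    h=cv2.cvtColor(p,cv2.COLOR_BGR2HSV); return cv2.inRange(h,(14,130,40),(32,255,255))
def red(p):
    h=cv2.cvtColor(p,cv2.COLOR_BGR2HSV); return cv2.inRange(h,(0,180,50),(6,255,255))|cv2.inRange(h,(174,180,50),(180,255,255))
def blobs(m,a):
    n,l,s,c=cv2.connectedComponentsWithStats(cv2.morphologyEx(m,cv2.MORPH_CLOSE,np.ones((3,3))))
    return [(l==i) for i in range(1,n) if s[i,4]>a]
E
python3 - <<'E'
from m import *
np.set_printoptions(precision=4,suppress=True)
for n in("top","side"):
    p=cv2.imread(f"pics/{n}0.png"); d=np.load(f"{n}0.npy")
    for nm,f,a in(("Y",yellow,60),("R",red,500)):
        for b in blobs(f(p),a):
            v,u=np.nonzero(b&(d>0)); P=pts(n,np.c_[u,v],d[v,u])
            lo=P[:,2]<0.012
            print(n,nm,"px",u.mean().round(),v.mean().round(),len(u),"zmax",P[:,2].max(),"mean",P.mean(0))
            c,s,a=cv2.minAreaRect(np.c_[u,v].astype(np.float32)); print("  corners@z5mm",plane(n,cv2.boxPoints((c,s,a)),.035 if nm=="R" else .005)[:,:2].tolist() if n=="top" else "")
            if nm=="Y" and lo.sum()>10 :
                q=P[lo][:,:2]; hi=P[P[:,2]>.025]; w,V=np.linalg.eigh(np.cov(q.T)); print("  foot c",q.mean(0),"axis",V[:,1],"hi c",hi.mean(0) if len(hi) else None)
a=cv2.imread("pics/top0.png")[150:270,180:330]; b=cv2.imread("pics/side0.png")[150:250,180:330]
b=cv2.copyMakeBorder(b,0,20,0,0,cv2.BORDER_CONSTANT)
cv2.imwrite("pics/crop.png",cv2.resize(np.clip(np.hstack([a,b]).astype(int)*3//2,0,255).astype(np.uint8),None,fx=2.6,fy=2.6,interpolation=cv2.INTER_CUBIC))
E
```

```text
top Y px 235.0 99.0 253 zmax 0.10796989397846184 mean [0.8526 0.0442 0.0934]
  corners@z5mm [[0.9178810338009783, 0.0747289709676609], [0.9170135764032696, 0.018124781449204787], [0.8611830108668077, 0.0191725223545802], [0.8620950165852186, 0.07541512375997476]]
top Y px 260.0 186.0 437 zmax 0.06114237724661747 mean [ 0.6462 -0.015   0.0154]
  corners@z5mm [[0.6837920919430336, 0.02558332800001075], [0.7004662733174003, -0.0006710344238264887], [0.6101961096796169, -0.056326184500295105], [0.5938341109630515, -0.030132954547201045]]
  foot c [ 0.661  -0.0069] axis [-0.8806 -0.4739] hi c [ 0.6094 -0.035   0.0433]
top Y px 111.0 244.0 355 zmax 0.07539327532235238 mean [0.5027 0.3698 0.0168]
  corners@z5mm [[0.4702040162468744, 0.41221531001994594], [0.5493735847243284, 0.3783205937077521], [0.5306000636098593, 0.3359437732523052], [0.4517082684335403, 0.3699930972773232]]
  foot c [0.5076 0.3698] axis [-0.9987  0.0506] hi c [0.4719 0.3704 0.0582]
top Y px 291.0 237.0 337 zmax 0.06816361014266485 mean [ 0.5123 -0.0931  0.0113]
  corners@z5mm [[0.50907280593594, -0.05035044730486867], [
[... 1695 characters left out ...]
 164.0 181.0 272 zmax 0.11423041745441204 mean [0.8588 0.06   0.0873]
  corners@z5mm 
side Y px 248.0 192.0 346 zmax 0.06050729308881173 mean [ 0.6431 -0.0195  0.0168]
  corners@z5mm 
  foot c [ 0.6611 -0.011 ] axis [-0.7834 -0.6215] hi c [ 0.61   -0.0356  0.0424]
side Y px 293.0 226.0 407 zmax 0.06765514602219541 mean [0.4985 0.0921 0.0201]
  corners@z5mm 
  foot c [0.5047 0.1038] axis [0.4143 0.9101] hi c [0.4889 0.0734 0.0471]
side Y px 278.0 306.0 896 zmax 0.07579122985686433 mean [0.4963 0.3424 0.0193]
  corners@z5mm 
  foot c [0.5064 0.3423] axis [0.0956 0.9954] hi c [0.4664 0.3457 0.0536]
side R px 310.0 134.0 1878 zmax 0.04044605405890224 mean [ 0.4967 -0.3578  0.0153]
  corners@z5mm
```

View pics/crop.png

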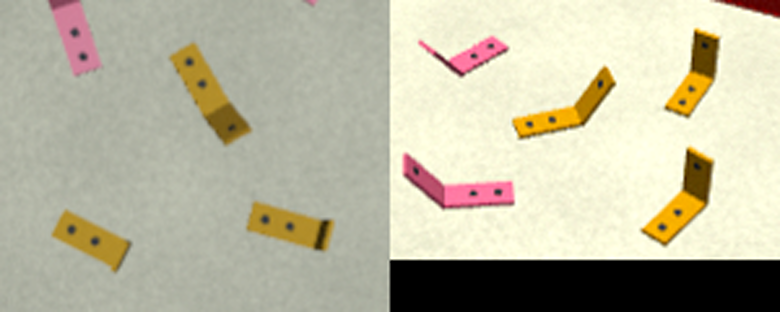

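The crop confirms it: the bracket with its foot at top view (255,178) and a dark leaning plate at (267,198) is the bent one. The other two yellow uprights stand vertical. Next I work out the grasp: fingers across the width near the heel, with the tool's y along the bracket's y.

```bash
cat > go.py <<'E'
from m import *
from scipy.spatial.transform import Rotation as Ro
np.set_printoptions(precision=4,suppress=True)
def delta(pos,yaxis,s=None):
    s=s or r.read_state(); R=Ro.from_quat(s["eef_rot"]); best=None
    for sg in(1,-1):
        x=np.array([0,0,-1.]); y=sg*np.r_[yaxis,0]/np.linalg.norm(yaxis)
        T=Ro.from_matrix(np.c_[x,y,np.cross(x,y)]); rv=(R.inv()*T).as_rotvec()
        print("shift/.25",R.inv().apply(np.array(pos)-s["ee_pos"])/.25,"turn/1.5",rv/1.5)
E
python3 - <<'E'
from go import *
s=r.read_state(); print(Ro.from_quat(s["eef_rot"]).as_matrix())
f=np.array([.87,.495]); m=np.array([.615,-.0335])
g=m+.008*f; print("grasp",g); delta([*g,.12],[-.495,.87])
# tray short/long axes
c=np.array([[.4141,-.2501],[.6073,-.2932],[.5777,-.4470],[.3835,-.4009]]); print("tray",c.mean(0),np.degrees(np.arctan2(*(c[1]-c[0])[::-1])))
E
```

```text
[[-0.0004  0.2375 -0.9714]
 [ 0.0013 -0.9714 -0.2375]
 [-1.     -0.0013  0.0001]]
grasp [ 0.622  -0.0295]
shift/.25 [ 0.268  -1.7923 -2.3887] turn/1.5 [1.9094 0.0013 0.0001]
shift/.25 [ 0.268  -1.7923 -2.3887] turn/1.5 [-0.185  -0.0001  0.0009]
tray [ 0.4956 -0.3478] -12.57590012006472
```

```bash
python3 -m pendant '0 -0.75 -1 0 0 0;0 -0.75 -1 0 0 0;0 -0.75 -1 0 0 0;0 -0.75 -1 0 0 0;0 -0.75 -1 0 0 0;0 -0.75 -1 0 0 0;0 -0.75 -1 0 0 0' 1 40
python3 -m pendant '0 -0.75 -1 0 0 0;0 -0.75 -1 0 0 0;0 -0.75 -1 0 0 0;0 -0.75 -1 0 0 0;0 -0.75 -1 0 0 0;0 -0.75 -1 0 0 0;0 -0.75 -1 0 0 0'
python3 -m pendant '0 -0.29 -0.39 -0.185 0 0;0 -0.29 -0.39 -0.185 0 0;0 -0.29 -0.39 -0.185 0 0;0 -0.29 -0.39 -0.185 0 0;0 -0.29 -0.39 -0.185 0 0'
python3 - <<'E'
from go import *
delta([.622,-.0295,.12],[-.495,.87]); print(r.read_state()["joint_positions"])
E
```

```text
time: 0.8
ee_pos: [0.3506, -0.3606, 0.1873]
eef_rot: [0.702, 0.088, -0.701, 0.087]
ft_force: [0.4, 0.3, 0.5]
width: 0.0874
time: 1.5
ee_pos: [0.5474, -0.1185, 0.1868]
eef_rot: [0.702, 0.088, -0.701, 0.086]
ft_force: [-0.2, 0.3, -0.1]
width: 0.0871
time: 2.0
ee_pos: [0.6223, -0.0315, 0.1864]
eef_rot: [-0.683, -0.181, 0.684, -0.181]
ft_force: [-0.5, -1.0, 0.1]
width: 0.087
shift/.25 [ 0.2657 -0.0073 -0.0033] turn/1.5 [ 2.0941  0.0003 -0.0014]
shift/.25 [ 0.2657 -0.0073 -0.0033] turn/1.5 [-0.0003  0.0009  0.0002]
[ 0.4378  0.3926 -0.6069  1.4405  0.2244  1.3794 -1.2302]
```

```bash
python3 -m pendant '0.4 0 0 0 0 0;0.4 0 0 0 0 0;0.4 0 0 0 0 0'
python3 - <<'E'
from go import *
P=[]
for n in("side","top"):
    p,d=vision.camera(n); 
    a=p[120:240,190:320] if n=="side" else p[140:260,190:320]
    P.append(a)
cv2.imwrite("pics/pre.png",cv2.resize(cv2.convertScaleAbs(np.hstack(P),alpha=1.5),None,fx=3,fy=3,interpolation=cv2.INTER_CUBIC))
E
```

```text
time: 2.3
ee_pos: [0.6174, -0.0335, 0.0808]
eef_rot: [-0.68, -0.181, 0.688, -0.179]
ft_force: [-1.4, -1.1, 0.1]
width: 0.087
```

View pics/pre.png

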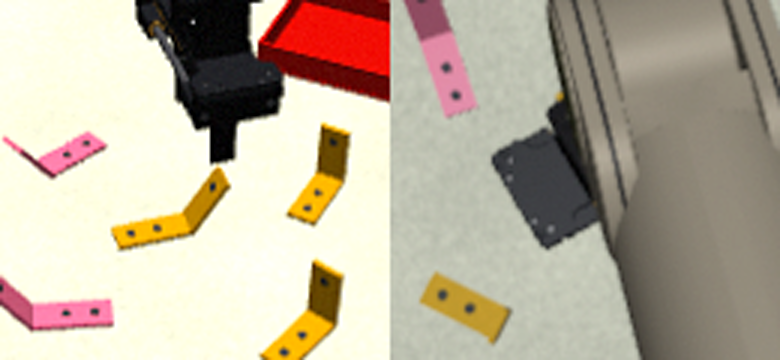

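The side view shows the gripper above the leaning upright, with the sound brackets and pink parts clear of the fingers. Descending.

```bash
python3 -m pendant '0.15 0 0 0 0 0;0.3 0 0 0 0 0;0.3 0 0 0 0 0;0.3 0 0 0 0 0'
python3 - <<'E'
from go import *
delta([.622,-.0295,.004],[-.495,.87]);
E
```

```text
time: 2.8
ee_pos: [0.6241, -0.0309, 0.0151]
eef_rot: [0.685, 0.18, -0.683, 0.181]
ft_force: [0.6, -0.1, 0.7]
width: 0.087
shift/.25 [ 0.0444 -0.0091  0.0045] turn/1.5 [ 2.094  -0.0016  0.0022]
shift/.25 [ 0.0444 -0.0091  0.0045] turn/1.5 [-0.0004 -0.0014 -0.001 ]
```

```bash
python3 -m pendant '0.03 0 0 0 0 0;0.036 0 0 0 0 0;0.036 0 0 0 0 0'
python3 -m pendant '0 0 0 0 0 0;0 0 0 0 0 0;0 0 0 0 0 0;0 0 0 0 0 0;0 0 0 0 0 0;0 0 0 0 0 0;0 0 0 0 0 0;0 0 0 0 0 0' -1 40
```

```text
time: 3.1
ee_pos: [0.6231, -0.0307, 0.0041]
eef_rot: [0.684, 0.181, -0.683, 0.181]
ft_force: [-0.3, 0.1, 0.1]
width: 0.0868
time: 3.9
ee_pos: [0.6226, -0.0305, 0.0031]
eef_rot: [0.684, 0.181, -0.684, 0.181]
ft_force: [0.7, -0.4, -1.0]
width: 0.0308
```

Gripped, with the opening at 30.8 mm against a 30 mm width. Lift and check.

```bash
python3 -m pendant '-0.1 0 0 0 0 0;-0.25 0 0 0 0 0;-0.5 0 0 0 0 0;-0.6 0 0 0 0 0;-0.6 0 0 0 0 0;-0.6 0 0 0 0 0'
python3 - <<'E'
from go import *
p,d=vision.camera("side"); a=p[60:240,190:350]
cv2.imwrite("pics/lift.png",cv2.resize(cv2.convertScaleAbs(a,alpha=1.5),None,fx=3,fy=3,interpolation=cv2.INTER_CUBIC))
b=yellow(p); b=[x for x in blobs(b,60)]
for x in b:
    v,u=np.nonzero(x&(d>0)); P=pts("side",np.c_[u,v],d[v,u]); print(u.mean(),v.mean(),P.mean(0))
s=r.read_state(); print(s["ee_pos"],s["joint_positions"])
# target: foot along tray, bracket centre at tray centre
for t in (-12.6,167.4,77.4,-102.6):
    a=np.radians(t); f=np.array([np.cos(a),np.sin(a)]); y=np.array([-f[1],f[0]])
    m=np.array([.4956,-.3478])-.035*f; print(t,m+.008*f); delta([*(m+.008*f),s["ee_pos"][2]],y)
E
```

```text
time: 4.5
ee_pos: [0.6229, -0.0306, 0.1537]
eef_rot: [0.684, 0.181, -0.683, 0.181]
ft_force: [-0.4, -0.2, -0.8]
width: 0.0005
445.15294117647056 78.14117647058823 [-0.0461 -0.9009  0.0375]
297.31347962382443 178.25078369905955 [ 0.5103 -0.1062  0.0208]
164.72173913043477 179.75652173913045 [0.8578 0.0585 0.0893]
247.6927536231884 191.9913043478261 [ 0.6432 -0.0193  0.0168]
292.5111111111111 226.34074074074073 [0.4985 0.0921 0.02  ]
278.49888392857144 306.35044642857144 [0.4963 0.3424 0.0194]
[ 0.6222 -0.0307  0.1524] [ 0.4379  0.413  -0.6048  1.4878  0.2383  1.3157 -1.2416]
-12.6 [ 0.4693 -0.3419]
shift/.25 [0.0008 0.7796 1.1473] turn/1.5 [-1.603   0.0001  0.0007]
shift/.25 [0.0008 0.7796 1.1473] turn/1.5 [ 0.4914  0.0005 -0.0001]
167.4 [ 0.5219 -0.3537]
shift/.25 [0.0007 0.9248 0.9873] turn/1.5 [ 0.4914  0.0005 -0.0001]
shift/.25 [0.0007 0.9248 0.9873] turn/1.5 [-1.603   0.0001  0.0007]
77.4 [ 0.4897 -0.3741]
shift/.25 [0.0008 0.9321 1.1399] turn/1.5 [ 1.5386  0.0004 -0.0006]
shift/.25 [0.0008 0.9321 1.1399] turn/1.5 [-0.5558  0.0005  0.0003]
-102.6 [ 0.5015 -0.3215]
shift/.25 [0.0007 0.7722 0.9947] turn/1.5 [-0.5558  0.0005  0.0003]
shift/.25 [0.0007 0.7722 0.9947] turn/1.5 [ 1.5386  0.0004 -0.0006]
```

View pics/lift.png

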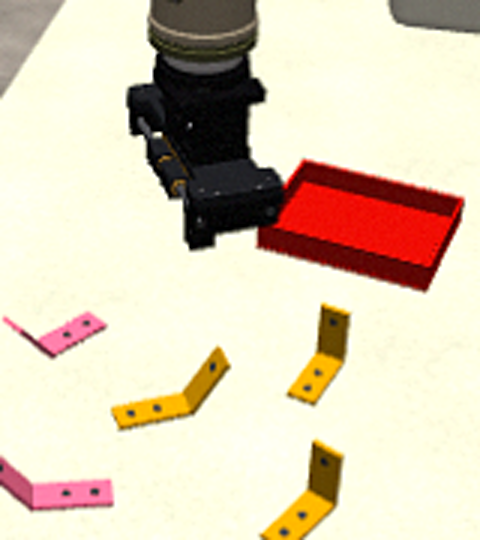

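I was wrong about the grip. The picture and the closed fingers (0.5 mm) show the bracket still on the bench, unmoved, at (248,192). The fingers were still travelling when I lifted, so the 30.8 mm reading wasn't a grip. I'll reopen, descend again, and close for longer.

```bash
python3 -m pendant '0 0 0 0 0 0;0 0 0 0 0 0;0 0 0 0 0 0;0 0 0 0 0 0;0 0 0 0 0 0;0 0 0 0 0 0;0 0 0 0 0 0;0 0 0 0 0 0' 1 40
python3 -m pendant '0 0 0 0 0 0;0 0 0 0 0 0;0 0 0 0 0 0;0 0 0 0 0 0;0 0 0 0 0 0'
python3 - <<'E'
from go import *
delta([.622,-.0295,.003],[-.495,.87]);
E
```

```text
time: 5.35
ee_pos: [0.6226, -0.0305, 0.1532]
eef_rot: [0.684, 0.181, -0.684, 0.181]
ft_force: [0.1, 0.2, 0.8]
width: 0.0565
time: 5.85
ee_pos: [0.6225, -0.0306, 0.1531]
eef_rot: [-0.684, -0.181, 0.684, -0.181]
ft_force: [-0.2, 0.8, -0.0]
width: 0.0861
shift/.25 [ 0.6005 -0.0048 -0.0002] turn/1.5 [-2.0944  0.0001  0.0001]
shift/.25 [ 0.6005 -0.0048 -0.0002] turn/1.5 [ 0.      0.0001 -0.    ]
```

```bash
python3 -m pendant '0.2 0 0 0 0 0;0.4 0 0 0 0 0;0.5 0 0 0 0 0;0.57 0 0 0 0 0;0.6 0 0 0 0 0;0.6 0 0 0 0 0;0.6 0 0 0 0 0'
python3 -m pendant '0 0 0 0 0 0;0 0 0 0 0 0;0 0 0 0 0 0;0 0 0 0 0 0;0 0 0 0 0 0;0 0 0 0 0 0;0 0 0 0 0 0;0 0 0 0 0 0' -1 40
python3 -m pendant '0 0 0 0 0 0;0 0 0 0 0 0;0 0 0 0 0 0;0 0 0 0 0 0;0 0 0 0 0 0;0 0 0 0 0 0;0 0 0 0 0 0'
```

```text
time: 6.55
ee_pos: [0.6237, -0.0304, 0.0047]
eef_rot: [0.684, 0.181, -0.683, 0.181]
ft_force: [-0.1, 0.2, -0.7]
width: 0.0868
time: 7.35
ee_pos: [0.6226, -0.0305, 0.0031]
eef_rot: [-0.684, -0.181, 0.684, -0.181]
ft_force: [0.7, 0.4, -0.4]
width: 0.0308
time: 8.05
ee_pos: [0.6226, -0.0305, 0.0031]
eef_rot: [0.684, 0.181, -0.684, 0.181]
ft_force: [0.3, -0.1, 0.0]
width: 0.0004
```

The fingers shut fully at bench height, so they missed the bracket. Look before moving.

```bash
python3 - <<'E'
from go import *
p,d=vision.camera("side"); a=p[130:230,200:320]
cv2.imwrite("pics/miss.png",cv2.resize(cv2.convertScaleAbs(a,alpha=1.8),None,fx=5,fy=5,interpolation=cv2.INTER_CUBIC))
for x in blobs(yellow(p),60):
    v,u=np.nonzero(x&(d>0)); P=pts("side",np.c_[u,v],d[v,u]); print(u.mean(),v.mean(),P.mean(0))
K,k1,R,t=cal("side")
q,_=cv2.projectPoints(np.array([[.6226,-.0305,.003],[.6226,-.0305,.022]]),cv2.Rodrigues(R)[0],t,K,np.array([k1,0,0,0,0])); print(q.reshape(-1,2))
E
```

```text
505.7130730050934 22.451612903225808 [-0.4457 -1.451   0.1687]
446.13765182186233 74.74493927125506 [-0.0461 -0.9006  0.054 ]
297.31230283911674 178.13880126182966 [ 0.5104 -0.1063  0.0211]
165.2046511627907 179.96279069767442 [0.8566 0.0582 0.0885]
244.26007326007326 194.6959706959707 [ 0.6513 -0.0097  0.0132]
292.4938574938575 226.35380835380835 [0.4986 0.0921 0.0199]
278.4838350055741 306.3433667781494 [0.4964 0.3424 0.0193]
[[255.3876 194.0119]
 [255.4809 189.1254]]
```

View pics/miss.png

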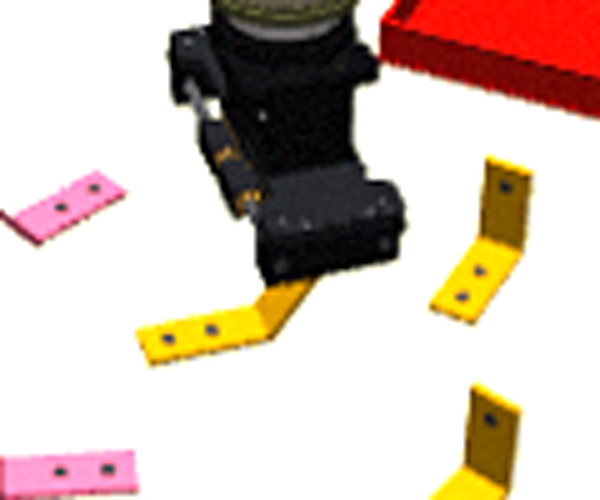

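```bash
python3 - <<'E'
from go import *
K,k1,R,t=cal("side")
def pr(P): return cv2.projectPoints(np.array(P,float).reshape(-1,3),cv2.Rodrigues(R)[0],t,K,np.array([k1,0,0,0,0]))[0].reshape(-1,2)
print("lift crop px of TCP, +70mm:",(pr([[.6222,-.0307,.1524],[.6222,-.0307,.2224]])-[190,60])*3)
w=np.array([-.495,.87,0]);e=np.array([.6174,-.0335,.0808])
print("pre crop: fingers inner ends",(pr([e+.0435*w,e-.0435*w])-[190,120])*3)
p,d=vision.camera("side")
for (u,v) in [(255,183),(262,180),(268,178),(275,176),(262,172),(252,170),(262,187)]: print(u,v,p[v,u],pts("side",[[u,v]],[d[v,u]]))
E
```

```text
lift crop px of TCP, +70mm: [[198.9966 278.1126]
 [200.2458 212.7374]]
pre crop: fingers inner ends [[218.7994 187.8364]
 [188.8643 131.2633]]
255 183 [24 23 26] [[0.6076 0.0592 0.1234]]
262 180 [2 5 1] [[0.59   0.0567 0.1345]]
268 178 [3 5 5] [[0.5758 0.0502 0.1384]]
275 176 [4 4 4] [[0.5594 0.0402 0.1398]]
262 172 [27 23 24] [[0.5921 0.0482 0.1537]]
252 170 [18 23 26] [[0.6256 0.0094 0.1238]]
262 187 [ 54  87 101] [[ 0.6028 -0.0244  0.039 ]]
```

Comparing projected with seen fingertips: sideways they agree, but the tips sit about 10 px (around 35 mm) higher than the reported z implies. The fingers therefore closed above the foot. I'll raise the arm, open, and measure that offset from depth.

```bash
python3 -m pendant '-0.2 0 0 0 0 0;-0.4 0 0 0 0 0;-0.4 0 0 0 0 0;-0.4 0 0 0 0 0' 1 40
python3 -m pendant '0 0 0 0 0 0;0 0 0 0 0 0;0 0 0 0 0 0;0 0 0 0 0 0;0 0 0 0 0 0;0 0 0 0 0 0;0 0 0 0 0 0;0 0 0 0 0 0'
python3 - <<'E'
from go import *
p,d=vision.camera("side"); s=r.read_state(); e=s["ee_pos"]; print(e,s["width"])
w=np.array([-.495,.87,0])
v,u=np.mgrid[100:215,200:330]; u=u.ravel();v=v.ravel(); P=pts("side",np.c_[u,v],d[v,u])
dark=p[v,u].max(1)<75
Q=P-e; a=Q@w; b=Q@np.array([.87,.495,0])
ok=dark&(d[v,u]>0)&(abs(b)<.03)&(abs(a)<.11)&(P[:,2]>.03)
o=np.argsort(P[ok,2])[:25]
print(np.c_[u[ok],v[ok],a[ok]*1000,b[ok]*1000,P[ok,2]*1000][o].round())
h=np.histogram(P[ok,2],bins=np.arange(.03,.3,.01)); print(h)
cv2.imwrite("pics/up.png",cv2.resize(cv2.convertScaleAbs(p[100:220,190:320],alpha=1.8),None,fx=4,fy=4))
E
```

```text
time: 8.55
ee_pos: [0.6234, -0.0306, 0.1046]
eef_rot: [0.684, 0.18, -0.683, 0.181]
ft_force: [0.5, -0.3, -0.0]
width: 0.025
time: 9.35
ee_pos: [0.6226, -0.0305, 0.1032]
eef_rot: [0.684, 0.181, -0.684, 0.181]
ft_force: [-0.5, 0.1, 0.0]
width: 0.0841
[ 0.6226 -0.0305  0.1032] 0.08527735658637423
[[259. 190.  16.  -5.  31.]
 [260. 189.  14.  -9.  32.]
 [260. 183.   1. -13.  43.]
 [261. 181.  -4. -18.  45.]
 [260. 181.  -4. -15.  46.]
 [260. 182.   1. -13.  46.]
 [263. 185.  18. -16.  48.]
 [261. 182.   5. -14.  50.]
 [258. 167.  47.  10. 141.]
 [261. 167.  49.   3. 142.]
 [265. 166.  50.  -8. 143.]
 [259. 167.  50.   9. 143.]
 [247. 146. -47.  11. 145.]
 [260. 166.  48.   6. 145.]
 [260. 167.  53.   7. 145.]
 [261. 166.  50.   3. 146.]
 [258. 166.  48.  11. 146.]
 [262. 165.  48.  -0. 146.]
 [248. 147. -39.  10. 146.]
 [263. 166.  53.  -1. 147.]
 [264. 166.  54.  -4. 147.]
 [247. 145. -48.  11. 147.]
 [265. 165.  51.  -7. 147.]
 [263. 165.  50.  -2. 147.]
 [262. 166.  53.   2. 147.]]
(array([  2,   6,   0,   0,   0,   0,   0,   0,   0,   0,   0,  24,  28,
        27,  34,  23,   9,   9,  73,  92,  81, 142, 383, 100,  88,  69]), array([0.03, 0.04, 0.05, 0.06, 0.07, 0.08, 0.09, 0.1 , 0.11, 0.12, 0.13,
       0.14, 0.15, 0.16, 0.17, 0.18, 0.19, 0.2 , 0.21, 0.22, 0.23, 0.24,
       0.25, 0.26, 0.27, 0.28, 0.29]))
```

View pics/up.png

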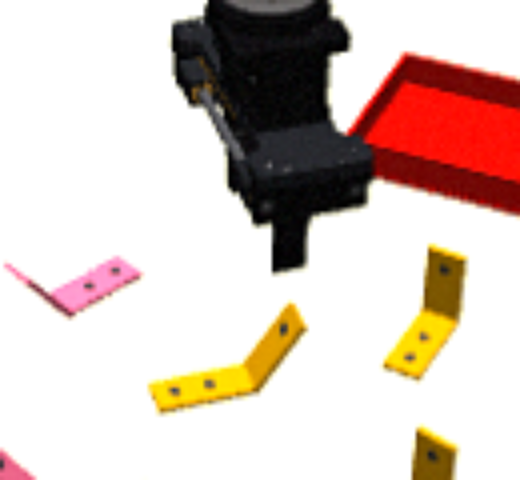

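The fingertips, seen by depth, are at z ≈ 0.142 while 0.103 is reported, so the true tip is about 39 mm above the report; x and y agree. The bracket is unmoved at (248,192). I'll descend to a reported z of about -0.033, watching the force.

```bash
python3 -m pendant '0.2 0 0 0 0 0;0.35 0 0 0 0 0;0.45 0 0 0 0 0;0.5 0 0 0 0 0;0.52 0 0 0 0 0;0.52 0 0 0 0 0'
python3 - <<'E'
from go import *
p,d=vision.camera("side"); s=r.read_state(); e=s["ee_pos"]; print(e,s["ft_force"])
w=np.array([-.495,.87,0])
v,u=np.mgrid[140:225,200:330]; u=u.ravel();v=v.ravel(); P=pts("side",np.c_[u,v],d[v,u])
dark=p[v,u].max(1)<75
Q=P-e; a=Q@w; b=Q@np.array([.87,.495,0])
ok=dark&(d[v,u]>0)&(abs(b)<.03)&(a>.035)&(abs(a)<.11)
o=np.argsort(P[ok,2])[:15]
print((P[ok,2]*1000)[o].round())
E
```

```text
time: 10.0
ee_pos: [0.623, -0.0305, -0.0264]
eef_rot: [0.684, 0.181, -0.683, 0.181]
ft_force: [0.2, -0.1, 1.0]
width: 0.0872
[ 0.6235 -0.0304 -0.0257] [0.3225 0.0699 0.8088]
[12. 13. 14. 15. 16. 16. 17. 17. 17. 18. 18. 19. 19. 19. 19.]
```

```bash
python3 -m pendant '0.018 0 0 0 0 0;0.034 0 0 0 0 0;0.034 0 0 0 0 0'
python3 -m pendant '0 0 0 0 0 0;0 0 0 0 0 0;0 0 0 0 0 0;0 0 0 0 0 0;0 0 0 0 0 0;0 0 0 0 0 0;0 0 0 0 0 0;0 0 0 0 0 0' -1 40
python3 -m pendant '0 0 0 0 0 0;0 0 0 0 0 0;0 0 0 0 0 0;0 0 0 0 0 0'
```

```text
time: 10.35
ee_pos: [0.6232, -0.0306, -0.0348]
eef_rot: [0.684, 0.181, -0.683, 0.181]
ft_force: [0.5, -0.3, 2.5]
width: 0.0872
time: 11.15
ee_pos: [0.6231, -0.0304, -0.0349]
eef_rot: [0.684, 0.181, -0.683, 0.181]
ft_force: [-1.1, 1.1, 6.4]
width: 0.0307
time: 11.55
ee_pos: [0.623, -0.0304, -0.0349]
eef_rot: [0.684, 0.181, -0.683, 0.181]
ft_force: [-0.1, 0.7, 4.7]
width: 0.0292
```

The opening now holds at 29.2 mm. Lift and check.

```bash
python3 -m pendant '-0.1 0 0 0 0 0;-0.25 0 0 0 0 0;-0.45 0 0 0 0 0;-0.55 0 0 0 0 0;-0.55 0 0 0 0 0;-0.55 0 0 0 0 0'
python3 - <<'E'
from go import *
p,d=vision.camera("side"); a=p[80:230,190:350]
cv2.imwrite("pics/lift2.png",cv2.resize(cv2.convertScaleAbs(a,alpha=1.5),None,fx=3,fy=3,interpolation=cv2.INTER_CUBIC))
for x in blobs(yellow(p),60):
    v,u=np.nonzero(x&(d>0)); P=pts("side",np.c_[u,v],d[v,u]); print(u.mean(),v.mean(),P.mean(0),P.min(0)[2])
s=r.read_state(); print(s["ee_pos"],s["width"])
for t in (-12.6,167.4):
    a=np.radians(t); f=np.array([np.cos(a),np.sin(a)]); y=np.array([-f[1],f[0]])
    m=np.array([.4956,-.3478])-.035*f; print(t,m+.008*f); delta([*(m+.008*f),s["ee_pos"][2]],y)
E
```

```text
time: 12.15
ee_pos: [0.6222, -0.0309, 0.1016]
eef_rot: [-0.683, -0.181, 0.684, -0.181]
ft_force: [-0.5, 0.8, -1.9]
width: 0.029
444.9125 78.54375 [-0.0455 -0.9009  0.0355] 0.004612076200011528
240.2054794520548 158.74885844748857 [ 0.6625 -0.0123  0.1394] -0.0017866377843251703
297.33855799373043 178.1755485893417 [ 0.5103 -0.1062  0.021 ] -0.0017839917608319289
164.56387665198238 179.56387665198238 [0.8586 0.0576 0.0891] -0.0004160886079794931
292.4926108374384 226.3423645320197 [0.4986 0.0921 0.02  ] -0.0026058556731820125
278.48600223964166 306.33818589025753 [0.4964 0.3424 0.0194] 0.004241545121952287
[ 0.6216 -0.0309  0.1006] 0.029001075703602098
-12.6 [ 0.4693 -0.3419]
shift/.25 [0.0018 0.78   1.1447] turn/1.5 [-1.6031  0.      0.0019]
shift/.25 [0.0018 0.78   1.1447] turn/1.5 [ 0.4913  0.0015 -0.    ]
167.4 [ 0.5219 -0.3537]
shift/.25 [0.0013 0.9252 0.9847] turn/1.5 [ 0.4913  0.0015 -0.    ]
shift/.25 [0.0013 0.9252 0.9847] turn/1.5 [-1.6031  0.      0.0019]
```

View pics/lift2.png

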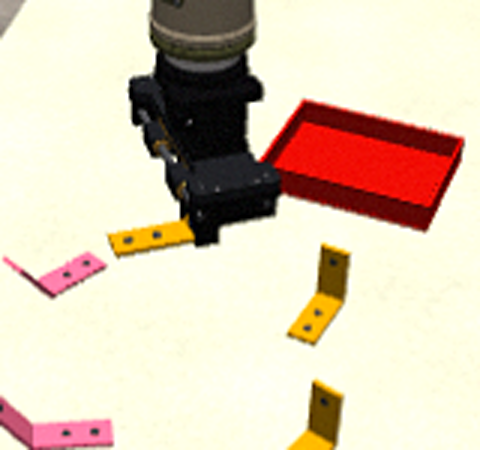

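The bracket hangs level in the gripper, foot at crop (110–190, 240), and the sound ones are unmoved. Carry it to the red tray.

```bash
python3 -m pendant '0 0.1 0.14 0.1 0 0;0 0.4 0.58 0.25 0 0;0 0.4 0.58 0.25 0 0;0 0.4 0.58 0.25 0 0;0 0.4 0.58 0.25 0 0;0 0.4 0.58 0.25 0 0;0 0.4 0.58 0.25 0 0'
python3 - <<'E'
from go import *
a=np.radians(-12.6); delta([.4693,-.3419,.1],[-np.sin(a),np.cos(a)]); print(r.read_state()["width"])
E
```

```text
time: 12.9
ee_pos: [0.546, -0.1875, 0.1011]
eef_rot: [-0.705, -0.051, 0.706, -0.05]
ft_force: [-0.2, 0.7, -0.5]
width: 0.0293
shift/.25 [0.0041 0.5671 0.3924] turn/1.5 [-1.8516 -0.0012  0.0012]
shift/.25 [0.0041 0.5671 0.3924] turn/1.5 [0.2428 0.0009 0.0008]
0.029324863267905597
```

```bash
python3 -m pendant '0 0.14 0.1 0.06 0 0;0 0.567 0.392 0.243 0 0;0 0.567 0.392 0.243 0 0;0 0.567 0.392 0.243 0 0;0 0.567 0.392 0.243 0 0;0 0.567 0.392 0.243 0 0;0 0.567 0.392 0.243 0 0;0 0.567 0.392 0.243 0 0'
python3 - <<'E'
from go import *
a=np.radians(-12.6); delta([.4693,-.3419,-.029],[-np.sin(a),np.cos(a)]); print(r.read_state()["width"])
p,d=vision.camera("side"); c=p[60:180,240:380]
cv2.imwrite("pics/over.png",cv2.resize(cv2.convertScaleAbs(c,alpha=1.5),None,fx=4,fy=4,interpolation=cv2.INTER_CUBIC))
E
```

```text
time: 13.7
ee_pos: [0.4703, -0.3415, 0.102]
eef_rot: [0.703, -0.077, -0.703, -0.077]
ft_force: [0.0, 0.6, -1.0]
width: 0.0294
shift/.25 [0.5241 0.0028 0.0035] turn/1.5 [-2.0938 -0.0007 -0.0001]
shift/.25 [0.5241 0.0028 0.0035] turn/1.5 [ 0.0006 -0.0001  0.0004]
0.029354477748648106
```

View pics/over.png

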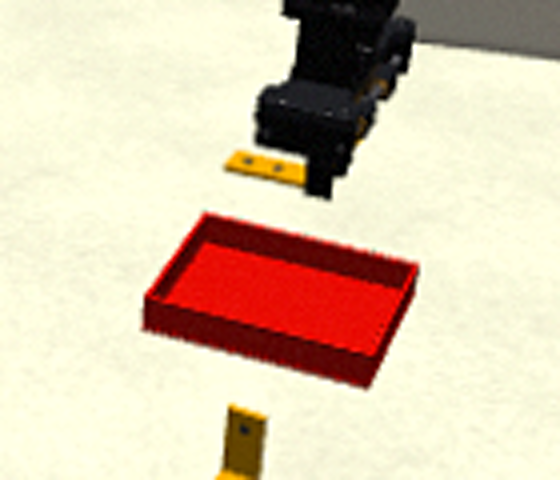

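The bracket is above the tray, level and parallel to its long side. Lower it gently.

```bash
python3 -m pendant '0.15 0 0 0 0 0;0.3 0 0 0 0 0;0.4 0 0 0 0 0;0.46 0 0 0 0 0;0.49 0 0 0 0 0;0.49 0 0 0 0 0'
python3 -m pendant '0.01 0 0 0 0 0;0.02 0 0 0 0 0;0.03 0 0 0 0 0;0.03 0 0 0 0 0'
```

```text
time: 14.35
ee_pos: [0.4693, -0.3431, -0.0205]
eef_rot: [-0.703, 0.078, 0.703, 0.078]
ft_force: [0.7, -0.9, -2.3]
width: 0.0291
time: 14.75
ee_pos: [0.4691, -0.3434, -0.0278]
eef_rot: [0.703, -0.078, -0.703, -0.078]
ft_force: [-0.3, -0.7, -1.3]
width: 0.0293
```

```bash
python3 -m pendant '0.005 0 0 0 0 0;0.008 0 0 0 0 0;0.008 0 0 0 0 0'
python3 - <<'E'
from go import *
p,d=vision.camera("side"); c=p[90:170,260:360]
cv2.imwrite("pics/in.png",cv2.resize(cv2.convertScaleAbs(c,alpha=1.5),None,fx=6,fy=6,interpolation=cv2.INTER_CUBIC))
E
```

```text
time: 15.05
ee_pos: [0.4691, -0.3434, -0.0298]
eef_rot: [0.703, -0.078, -0.703, -0.078]
ft_force: [0.6, 0.8, 0.3]
width: 0.0294
```

View pics/in.png

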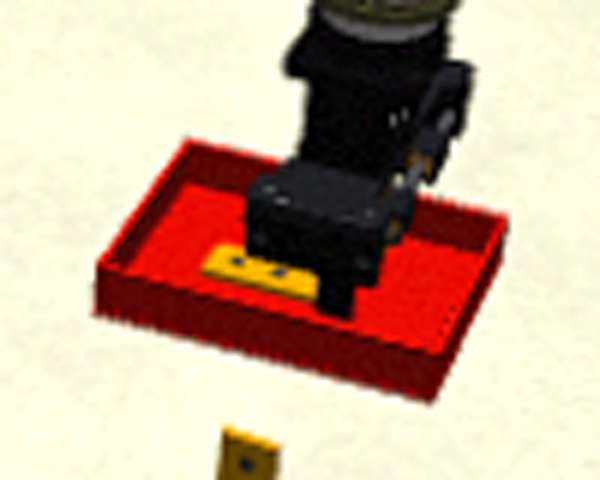

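The foot is on the tray floor inside the walls, and the weight has come off the wrist. Open partway (about 55 mm) and lift clear.

```bash
python3 -m pendant '0 0 0 0 0 0;0 0 0 0 0 0;0 0 0 0 0 0;0 0 0 0 0 0;0 0 0 0 0 0;0 0 0 0 0 0;0 0 0 0 0 0;0 0 0 0 0 0' 0.26
python3 -m pendant '-0.05 0 0 0 0 0;-0.15 0 0 0 0 0;-0.3 0 0 0 0 0;-0.5 0 0 0 0 0;-0.7 0 0 0 0 0;-0.8 0 0 0 0 0;-0.8 0 0 0 0 0'
python3 - <<'E'
from go import *
P=[]
p,d=vision.camera("side"); P.append(p[90:190,250:360])
for x in blobs(yellow(p),60):
    v,u=np.nonzero(x&(d>0)); Q=pts("side",np.c_[u,v],d[v,u]); print(u.mean(),v.mean(),Q.mean(0),"z",Q[:,2].min(),Q[:,2].max())
cv2.imwrite("pics/end.png",cv2.resize(cv2.convertScaleAbs(P[0],alpha=1.5),None,fx=5,fy=5,interpolation=cv2.INTER_CUBIC))
E
```

```text
time: 15.9
ee_pos: [0.4691, -0.3434, -0.0298]
eef_rot: [0.703, -0.078, -0.703, -0.078]
ft_force: [-0.0, -0.2, -0.2]
width: 0.0545
time: 16.6
ee_pos: [0.4712, -0.3445, 0.1759]
eef_rot: [0.705, -0.08, -0.7, -0.077]
ft_force: [0.3, 0.2, -0.0]
width: 0.0547
486.4167709637046 26.80788485607009 [-0.3567 -1.4823  0.1157] z -0.0731630153292124 0.6133430305758314
444.57894736842104 78.71052631578948 [-0.0446 -0.9019  0.034 ] z 0.006312735867707677 0.0698647896535808
309.1296296296296 134.0679012345679 [ 0.4993 -0.3494  0.0199] z 0.006222038439211174 0.06482455480567968
297.3457943925234 178.1557632398754 [ 0.5103 -0.1064  0.021 ] z -0.0018138990596087787 0.06815098022957715
163.9665071770335 180.2488038277512 [0.8597 0.0597 0.0882] z 0.0630372692496055 0.11491983385951092
292.54767726161367 226.24938875305622 [0.4985 0.0917 0.02  ] z -0.0011874009585395163 0.06748746790122281
278.46703910614525 306.4067039106145 [0.4964 0.3425 0.0192] z 0.003096433587361057 0.07374978202120334
```

View pics/end.png

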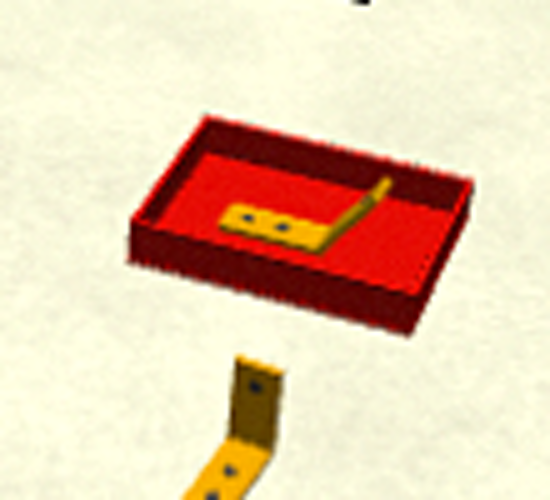

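The bent bracket stands on its foot near the middle of the red tray, with the gripper clear. Handing in.

```bash
python3 -c "
from bench import close_job; print(close_job())"
```

```text
the job is handed in; nothing more can be done
None
```

The bent bracket now stands on its foot near the middle of the red reject tray, released, and the job is handed in at about 16.7 s of the 40 s.

**Last checks:**
- **Bent bracket:** depth readings put it between z ≈ 6 and 65 mm, as expected for it standing on the tray's 5 mm floor. The last picture shows it well inside the walls.
- **Sound brackets:** both measure within about 1 mm of where they started.
- **Gripper:** it was raised well clear, with no contact force.

**What went wrong or disagreed:**
- **Missed grasps:** the first two closed on nothing, and I took the first for a grip because the fingers were passing 30.8 mm as I lifted. Neither moved anything.
- **Tool height:** the reported height was wrong. The camera depth put the fingertips about 35–39 mm above it, while x and y agreed. With that corrected, the third grasp held at 29 mm.

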